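# Reset the tube counter at the sampling desk

## Robot

A 6-joint arm with a two-finger parallel gripper is mounted at the origin on the work surface. World frame = base frame: x ahead of the robot, y to its left, z up, the work surface at z = 0. Lengths are in mm, angles in rad, forces in N, time in s.
With the tool pointing down it reaches from about 350 to 875 mm from the base axis. Payload 4.2 kg.
Tool frame: the origin (TCP) lies midway between the tips of the shut fingers; the grasp point (between the pads) lies 19 mm behind it; x points along the fingers, z is the direction in which the jaws open and shut, and the axes are right-handed (so a half turn about x gives the same grasp; the last joint's range is limited). The gripper opens to 85 mm and grips with 20 to 120 N. Pads are 22 mm wide; open, the fingers measure 114 mm over their backs; the gripper's body (76 mm by 85 mm) begins 54 mm behind the grasp point. The pads swing forward as they close: fully open they stand 13 mm farther back than shut.
Start: joints at [0.259, 0.385, 0.008, 0, -1.194, -0.259], TCP at [624.979, 0.025, 231.312] pointing down, gripper open.
Joint ranges: [-3.14, 3.14], [-1.21, 2.06], [-1.07, 1.41], [-3.16, 2.05], [-2.99, -0.16], [-3.1, 3.1]. Speed limits (rad/s): [2.79, 2.79, 3.14, 3.14, 3.14, 3.14].

## Interface

Orientations are given as a unit quaternion [w, x, y, z].
In Python, from rig import * gives the robot as it stands.
- The arm moves only by the shell command python3 -m creep 'ROWS' [OPENING] [FORCE]. ROWS is JSON, a list of rows, each an object with "travel": the shift along the tool's x, y, z in units of 800 mm (1.0 is 800 mm), a list of three; "turn": the turn, a rotation vector about the tool's x, y, z in units of 1.5 rad (1.0 is 1.5 rad), a list of three. In form: [{"travel": [x, y, z], "turn": [wx, wy, wz]}, ...]. A call has 1 to 12 rows; each row is the pose to reach, as a shift and turn from the pose commanded when the call began, along the tool's axes at that moment; what a row does not reach only later rows make up. A row lasts 1/8 s, in which the tool goes at most 62.5 mm and 10.7 degrees, less where a joint would pass 70% of its speed; a pose out of reach is approached as far as the arm can. A call with a number of a shift or a turn outside -1 to 1 is refused whole. A call with a gripper value outside its range is refused whole. OPENING is the opening, from 0 (shut) to 1 (fully open), set as the call begins (- or left out, the last holds). The fingers move at their own pace and stop on an object; FORCE is the grip in N (left out, the last holds). Time passes only in rows, so rows that repeat a pose let the fingers close. It gives the time, the measured TCP pose, the force and the opening at its end, in the units of the state.
- observe(): the state, without advancing time (a new reading comes with each control period).
- snapshot(name): name is "scene" or "side" or "wrist"; returns the picture (384x512x3 uint8, red, green, blue); there is no depth.
- camera_params(name): a dict with "fx", "fy", "cx", "cy" (pixels), "R" (3x3) and "t" (3): a world point X has camera coordinates R X + t; the wrist camera has in their place "mount" (4x4, takes a point from camera to tool coordinates, whose origin is the TCP and whose axes are the tool frame's). Camera axes: x right, y down, z forward; pixel columns grow to the right and rows downward; lengths in mm; the calibration is good to about 2 mm. A picture is of the moment at which its call begins: read the wrist's pose just before it. camera_params takes no time and is no camera call.
- finish_job(): hands the job in, once; it reports no verdict.
The state is a dict: "t": time; "q": joint angles; "qvel": joint speeds; "joint_torque": joint torques, N m; "tcp_pos": TCP position; "tool_rot": TCP orientation; "wrist_force": force on the tool from outside, world axes, zero at the start; "ft_torque": the same for the moment, N m; "grip_width": finger opening in mm.
Only numpy, scipy, OpenCV 4.12 (cv2) and the standard library are available. Lean on these libraries where they do the work, as an engineer would, in place of code of your own. Each camera call takes 0.05 s, during which the arm holds its last target.

## Task

Zero the tube counter for the next batch: with the fingertips, push its sliding cover aside along the deck until the round well is uncovered, reach down into the well and press the sunken reset key fully down for a moment, then let it come up and push the cover fully shut again. Leave the button in the card reader's square well unpressed, and do not lift, shift or knock over any of the loose things around.

Things in the scene. Friction and masses are not known exactly. Their poses are not given: they have to be found in the camera images.
- counter: Tube counter, fixed: long low white housing 130 (x) x 230 (y) x 60 mm high with a flat deck 60 mm above the table; origin under its centre. A grey cover slides on the deck along the counter's y between two guide rails (6 mm wide, 10 mm high, at x = -54 and 54 mm). Stands left or right of the middle (swaps with the card reader), turned up to 30 degrees either way.
- well (a point): Centre of the mouth of the counter's vertical round well, at deck height (60 mm), 30 mm from the housing's centre towards the counter's -y. Well: 48 mm diameter, 34 mm deep; hidden under the cover while that is shut.
- cover (a joint): Travel (m) of the counter's cover along the counter's +y: 0 = shut, centred over the well; 0.09 = fully open at its stop; above 0.07 no part is over the well. It resists with about 2 N, stays where left, starts up to 10 mm open. Bare deck beside the shut cover: 39 mm at the -y end, 99 mm at the +y end.
- cover_mid (a point): Centre of the top face of the sliding cover, 76 mm above the table; moves with it. The cover is a solid flat slab 96 (x) x 92 (y) x 16 mm high, too broad to grip; push it by its upright end faces, 46 mm from this point along the counter's y.
- reset_key (a joint): Travel in m of the reset key, straight down: 0 = up, 0.006 = fully pressed against its stop. Sprung: it starts to move at about 1.5 N, is fully down at about 5 N, and comes back up by itself.
- reset_top (a point): Centre of the top of the reset key, a black round button of 28 mm diameter in the middle of the round well; when up it is 22 mm below the deck (38 mm above the table).
- reader: Card reader, fixed, not to be operated: white housing 140 x 140 x 50 mm with two grey bars 22 mm high for a card along its far edge and an open square well 48 x 48 mm, 30 mm deep. Origin under its centre.
- reader_key (a joint): Travel in m of the black button sunk in the card reader's square well: 0 = up, 0.006 = pressed. To be left alone.
- pot_a: loose clear specimen jar with a white lid, 38 mm diameter, 55 mm tall, stands close beyond the tube counter; origin under its centre
- pot_b: loose clear specimen jar with a white lid, 38 mm diameter, 55 mm tall, stands close to the card reader on the robot's side; origin under its centre
- tape: loose ring of paper tape lying flat, 70 mm outside diameter, 25 mm high, near the robot; origin under its centre
- carton: loose cardboard carton with a blue band, 100 x 200 x 85 mm, on the far side; origin under its centre
- rack: loose blue rack 70 x 150 x 30 mm with tubes that stand to 75 mm, on the far side; origin under its centre
- handset: loose black handset lying flat, 72 x 150 x 10 mm, on the far side; origin under its centre
- pump: loose white pump bottle, 68 mm diameter, 183 mm tall, at the right-hand side; origin under its centre
- reader_top (a point): Centre of the top of the card reader's button (28 mm diameter), 32 mm above the table, 18 mm below the reader's top face, 25 mm from the reader's centre towards -x.

How it is judged:
By the outcome, as a careful person would: the job done as asked, in the order asked, and still so for the second after the job is handed in, with the robot touching nothing.
It also fails if it takes over 46 s, if anything falls off the work surface, if the arm or the gripper's body presses on something with over 40 N, if the wrist force passes 120 N, or if a joint passes its speed limit or range.

## Working session

There is one attempt and no reset: what is moved stays moved. The work goes in short steps, Python scripts to look and compute and a shell command to move; the robot and the scene stay as the last step left them, time stands still between calls to the robot, and variables do not carry over. Pictures are saved under pics/ and viewed, and the job is handed in when it is done.

```bash
ls; mkdir -p pics; python3 - <<'E'
from rig import *
import cv2
s=observe();print(s)
for n in ["scene","side","wrist"]:
    im=snapshot(n);cv2.imwrite(f"pics/{n}0.png",im[:,:,::-1]);print(n,camera_params(n))
E
```

```text
pics
{'t': 0.0, 'q': array([ 2.58634313e-01,  3.85574682e-01,  6.61124714e-03, -4.96296885e-04,
       -1.19398785e+00, -2.58613654e-01]), 'qvel': array([ 0.00060764, -0.00243272,  0.00180656,  0.00010678, -0.00338194,
        0.00037909]), 'joint_torque': array([-9.55001960e-04, -3.92286408e+01,  1.88399577e+01,  4.18616563e+00,
       -4.72148502e-03,  8.27910434e-07]), 'tcp_pos': array([6.24413936e+02, 3.91407292e-02, 2.30205333e+02]), 'tool_rot': array([ 2.02451784e-05, -7.06328086e-01,  9.46264506e-05,  7.07884614e-01]), 'wrist_force': array([-1.04641994, -0.02365484,  0.23712948]), 'ft_torque': array([-0.00724596, -0.00480699, -0.05569847]), 'grip_width': 85.60296160515965}
scene {'fx': 378.2570972121296, 'fy': 378.2570972121296, 'cx': 259.3311321448211, 'cy': 194.01962602359077, 'R': array([[ 0.82510342,  0.56491312,  0.0088036 ],
       [ 0.3730418 , -0.53302426, -0.75942409],
       [-0.4243161 ,  0.62988753, -0.65053635]]), 't': array([-406.18803382, -218.45494759, 1305.25036743])}
side {'fx': 437.66384770745793, 'fy': 437.66384770745793, 'cx': 249.69095122225275, 'cy': 191.75681863125212, 'R': array([[-0.99393137, -0.1092512 ,  0.01283028],
       [-0.0780635 ,  0.61835808, -0.78200983],
       [ 0.0775018 , -0.77826567, -0.62313402]]), 't': array([ 564.24647607,  164.62119266, 1176.79234072])}
wrist {'fx': 319.96016849296575, 'fy': 319.96016849296575, 'cx': 258.43057026187853, 'cy': 190.14292101788047, 'mount': array([[-1.95438726e-04, -2.76168571e-01,  9.61109194e-01,
        -1.42230968e+02],
       [-4.35462216e-04, -9.61109097e-01, -2.76168632e-01,
         6.99959077e+01],
       [ 9.99999886e-01, -4.72500785e-04,  6.75769602e-05,
        -9.21905383e-01],
       [ 0.00000000e+00,  0.00000000e+00,  0.00000000e+00,
         1.00000000e+00]])}
```

View pics/scene0.png

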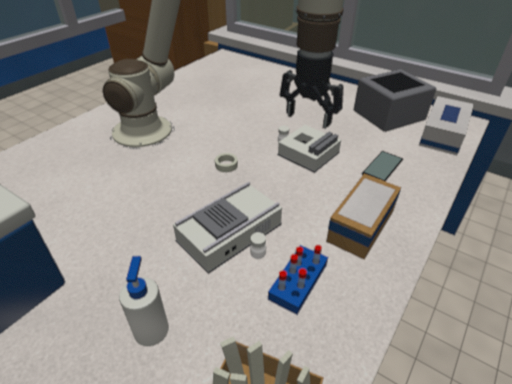

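View pics/side0.png

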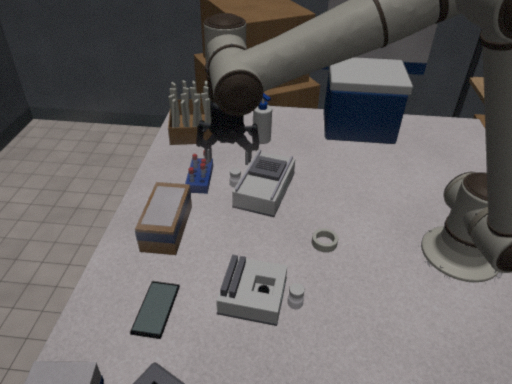

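View pics/wrist0.png

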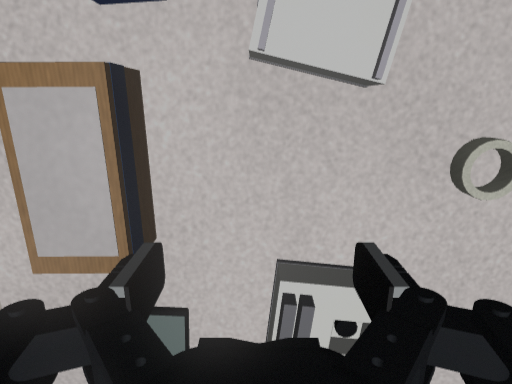

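The scene view has the counter near (228,225), with its cover at about (222,215), and the reader near (310,148). The pot is close beyond the counter at (258,243). The side view has the counter at (265,183) and the reader at (253,290). I'll zoom in on both.

```bash
python3 - <<'E'
import cv2,numpy as np
a=cv2.imread("pics/scene0.png")[175:275,165:295]
b=cv2.imread("pics/side0.png")[135:225,215:315]
cv2.imwrite("pics/scz.png",cv2.resize(a,None,fx=6,fy=6,interpolation=cv2.INTER_CUBIC)[:600])
cv2.imwrite("pics/siz.png",cv2.resize(b,None,fx=6,fy=6,interpolation=cv2.INTER_CUBIC))
E
```

```text
(no output)
```

View pics/scz.png

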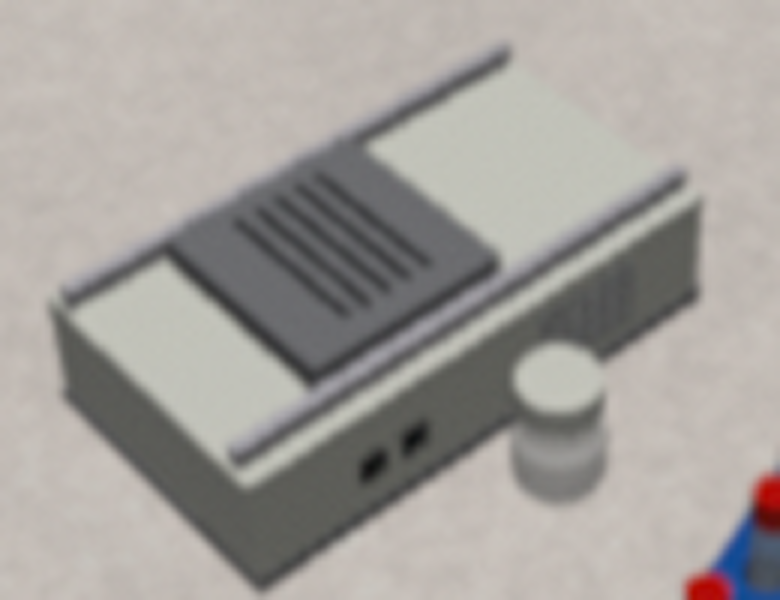

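View pics/siz.png

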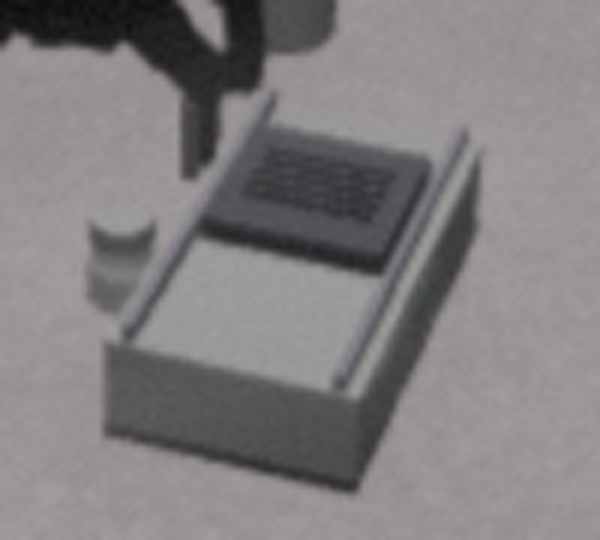

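Deck corners in the scene zoom are (55,305), (240,485) and (700,197). The cover's top corners are (170,245), (315,372), (498,258) and (360,145). In the side zoom the deck corners are (105,342), (355,397) and (478,150). Next I'll cast rays from these.

```bash
cat > h.py <<'E'
import numpy as np
from rig import *
from scipy.spatial.transform import Rotation as Ro
def rot(s):
    w,x,y,z=s["tool_rot"]; return Ro.from_quat([x,y,z,w]).as_matrix()
def cam(n,s=None):
    p=camera_params(n)
    if n=="wrist":
        T=np.eye(4);T[:3,:3]=rot(s);T[:3,3]=s["tcp_pos"];M=T@p["mount"];return p,M[:3,:3],M[:3,3]
    R=np.array(p["R"]);return p,R.T,-R.T@np.array(p["t"])
def ray(n,u,v,s=None):
    p,R,c=cam(n,s);d=R@np.array([(u-p["cx"])/p["fx"],(v-p["cy"])/p["fy"],1]);return c,d/np.linalg.norm(d)
def plane(n,u,v,z,s=None):
    c,d=ray(n,u,v,s);return c+d*(z-c[2])/d[2]
def tri(r):
    A=sum(np.eye(3)-np.outer(d,d) for c,d in r);b=sum((np.eye(3)-np.outer(d,d))@c for c,d in r)
    return np.linalg.solve(A,b)
def proj(n,X,s=None):
    p,R,c=cam(n,s);q=R.T@(np.asarray(X)-c);return p["fx"]*q[0]/q[2]+p["cx"],p["fy"]*q[1]/q[2]+p["cy"]
E
python3 - <<'E'
from h import *
np.set_printoptions(precision=1,suppress=True)
S=lambda x,y,z:plane("scene",x/6+165,y/6+175,z)
D=lambda x,y,z:plane("side",x/6+215,y/6+135,z)
A,B,C=S(55,305,60),S(240,485,60),S(700,197,60)
print("deck scene",A,B,C,np.linalg.norm(A-B),np.linalg.norm(B-C),"centre",(A+C)/2)
a,b,c=D(105,342,60),D(355,397,60),D(478,150,60)
print("deck side",a,b,c,np.linalg.norm(a-b),np.linalg.norm(b-c),"centre",(a+c)/2)
print("yaw",[np.degrees(np.arctan2(*(v)[[1,0]])) for v in (C-B,B-A,b-c,a-b)])
print("tri C/a",tri([ray("scene",700/6+165,197/6+175),ray("side",105/6+215,342/6+135)]))
P=[S(*q,76) for q in [(170,245),(315,372),(498,258),(360,145)]]
print("cover",P,np.mean(P,0))
P=[D(*q,76) for q in [(272,128),(435,162),(382,262),(205,225)]]
print("cover side",P,np.mean(P,0))
print("pot_a",S(560,382,55),D(122,222,55))
E
```

```text
deck scene [ 464.1 -308.5   60. ] [ 581.2 -336.2   60. ] [ 635.7 -113.8   60. ] 120.29622944689491 229.03137490156544 centre [ 549.9 -211.2   60. ]
deck side [ 630.8 -109.6   60. ] [507.6 -83.   60. ] [ 455.8 -297.9   60. ] 126.02869775297599 220.9932077978748 centre [ 543.3 -203.7   60. ]
yaw [np.float64(76.23190264932545), np.float64(-13.302015965716429), np.float64(76.43020285217341), np.float64(-12.153703617972683)]
tri C/a [ 632.7 -111.6   57.6]
cover [array([ 490.6, -269.8,   76. ]), array([ 578.8, -289.5,   76. ]), array([ 598.7, -203. ,   76. ]), array([ 514.3, -181.7,   76. ])] [ 545.6 -236.    76. ]
cover side [array([ 565.5, -280.9,   76. ]), array([ 478.3, -260.3,   76. ]), array([ 500.7, -169.8,   76. ]), array([ 591.1, -189.6,   76. ])] [ 533.9 -225.1   76. ]
pot_a [ 644.  -226.5   55. ] [ 637.  -215.5   55. ]
```

The two views agree to about 10 mm: centre around (547,-208), yaw around -13.6°, and opening (+y) is toward world +y. I'll turn the tool to match, shut the fingers and look from closer with the wrist camera.

```bash
python3 -m creep '[{"travel":[0.0,0.06,0.03],"turn":[0.07,0,0]},{"travel":[0.02,0.12,0.06],"turn":[0.14,0,0]},{"travel":[0.025,0.14,0.075],"turn":[0.158,0,0]},{"travel":[0.025,0.14,0.075],"turn":[0.158,0,0]},{"travel":[0.025,0.14,0.075],"turn":[0.158,0,0]},{"travel":[0.025,0.14,0.075],"turn":[0.158,0,0]}]' 0 40
python3 - <<'E'
from h import *
import cv2,pickle
s=observe();im=snapshot("wrist");cv2.imwrite("pics/w1.png",im[:,:,::-1]);pickle.dump(s,open("s1.pkl","wb"));print(s["tcp_pos"],rot(s).round(3),s["wrist_force"])
E
```

```text
t: 0.9
tcp_pos: [565.9, -111.0, 211.5]
tool_rot: [-0.083, 0.703, -0.083, -0.702]
wrist_force: [-0.3, 0.5, -1.2]
grip_width: 0.3
[ 565.85484463 -111.02045036  211.52873536] [[ 0.001 -0.233 -0.972]
 [ 0.    -0.972  0.233]
 [-1.    -0.    -0.001]] [-0.33311643  0.54518764 -1.2382534 ]
```

View pics/w1.png

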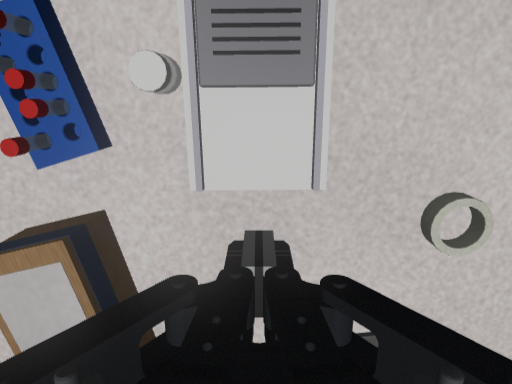

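The wrist view is aligned with the counter. The deck's +y corners are at (190,191) and (326,191), and the cover's +y top edge runs (200,87)–(314,87). I'll shift along the counter for a second view.

```bash
python3 -m creep '[{"travel":[0.0,0.075,0.0],"turn":[0,0,0]},{"travel":[0.0,0.15,0.0],"turn":[0,0,0]},{"travel":[0.0,0.15,0.0],"turn":[0,0,0]},{"travel":[0.0,0.15,0.0],"turn":[0,0,0]},{"travel":[0.0,0.15,0.0],"turn":[0,0,0]}]'
python3 - <<'E'
from h import *
import cv2,pickle
s=observe();im=snapshot("wrist");cv2.imwrite("pics/w2.png",im[:,:,::-1]);pickle.dump(s,open("s2.pkl","wb"));print(s["tcp_pos"],rot(s).round(3),s["wrist_force"])
E
```

```text
t: 1.58
tcp_pos: [537.4, -227.5, 211.4]
tool_rot: [-0.083, 0.702, -0.083, -0.702]
wrist_force: [-0.4, -0.3, -0.2]
grip_width: 0.1
[ 537.35302468 -227.48716863  211.35908287] [[ 0.    -0.233 -0.972]
 [ 0.    -0.972  0.233]
 [-1.    -0.    -0.   ]] [-0.40804592 -0.33689472 -0.18180895]
```

View pics/w2.png

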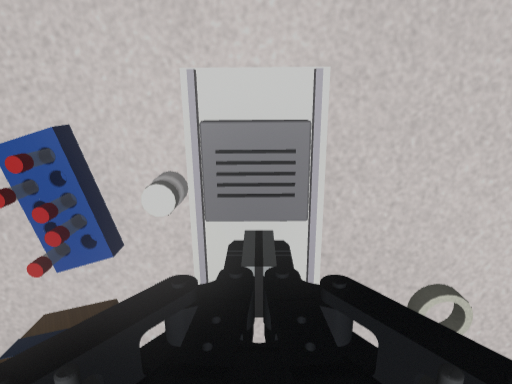

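The second wrist view has the deck's -y corners at (182,68) and (329,68). The cover's top corners are (201,121), (310,121), (308,220) and (204,220).

```bash
python3 - <<'E'
from h import *
import pickle
np.set_printoptions(precision=1,suppress=True)
s1=pickle.load(open("s1.pkl","rb"));s2=pickle.load(open("s2.pkl","rb"))
print("h check cover +y edge mid",tri([ray("wrist",257,86,s1),ray("wrist",256,221,s2)]))
print("pot lid tri",tri([ray("wrist",149,71,s1),ray("wrist",159,199,s2)]))
E1=[plane("wrist",190,191,60,s1),plane("wrist",326,191,60,s1)]
E2=[plane("wrist",182,68,60,s2),plane("wrist",329,68,60,s2)]
print(E1,E2)
c=(sum(E1)+sum(E2))/4;print("centre",c)
y=(sum(E1)-sum(E2))/2;print("len",np.linalg.norm(y),"width",np.linalg.norm(E1[0]-E1[1]),np.linalg.norm(E2[0]-E2[1]))
y/=np.linalg.norm(y);x=np.array([y[1],-y[0],0]);print("yaw",np.degrees(np.arctan2(y[1],y[0]))-90)
C=[plane("wrist",u,v,76,s2) for u,v in [(201,121),(310,121),(308,220),(204,220)]]
C.append(plane("wrist",257,86,76,s1))
for q in C: print("cover local",(q-c)@x,(q-c)@y)
m=sum(C[:4])/4;print("cover mid",m,(m-c)@x,(m-c)@y+30)
for n,t in [("well",c-30*y)]:
  for s in (s2,): print(n,t,"tool delta",rot(s).T@(t-s["tcp_pos"]))
print("angle tool vs counter: ",rot(s2).T@y)
E
```

```text
h check cover +y edge mid [ 549.6 -188.9   74.5]
pot lid tri [ 640.5 -224.7   49.6]
[array([ 634. , -111.4,   60. ]), array([507.6, -81.1,  60. ])] [array([ 580. , -335.2,   60. ]), array([ 457.1, -305.7,   60. ])]
centre [ 544.7 -208.3   60. ]
len 230.16066878789098 width 130.01642065617904 126.46547703680811
yaw -13.129956890249247
cover local 46.563255056238724 -71.78417817586572
cover local -46.07254428320806 -71.19113461171185
cover local -47.64573152020044 18.77647381500312
cover local 48.81814934455213 18.164159511056784
cover local 0.12191574486224543 20.123736336966076
cover mid [ 539.1 -234.3   76. ] 0.4157821493455357 3.491330134620572
well [ 537.9 -237.6   60. ] tool delta [151.4   9.7  -2.8]
angle tool vs counter:  [ 0. -1.  0.]
```

All measurements agree with the stated sizes: 230×128 deck, edge heights about right, cover roughly 3.5 mm open. I'll go beside the cover's -y face and descend to z≈65.

```bash
python3 -m creep '[{"travel":[0.0,0.05,-0.0035],"turn":[0,0,0]},{"travel":[0.0,0.0975,-0.0035],"turn":[0,0,0]},{"travel":[0.06,0.0975,-0.0035],"turn":[0,0,0]},{"travel":[0.12,0.0975,-0.0035],"turn":[0,0,0]},{"travel":[0.16,0.0975,-0.0035],"turn":[0,0,0]},{"travel":[0.183,0.0975,-0.0035],"turn":[0,0,0]},{"travel":[0.183,0.0975,-0.0035],"turn":[0,0,0]},{"travel":[0.183,0.0975,-0.0035],"turn":[0,0,0]}]'
python3 - <<'E'
from h import *
import cv2
im=snapshot("wrist");cv2.imwrite("pics/w3.png",im[:,:,::-1])
E
```

```text
t: 2.62
tcp_pos: [522.3, -304.8, 65.9]
tool_rot: [-0.083, 0.703, -0.083, -0.702]
wrist_force: [-0.2, -0.1, 0.5]
grip_width: -0.0
```

View pics/w3.png

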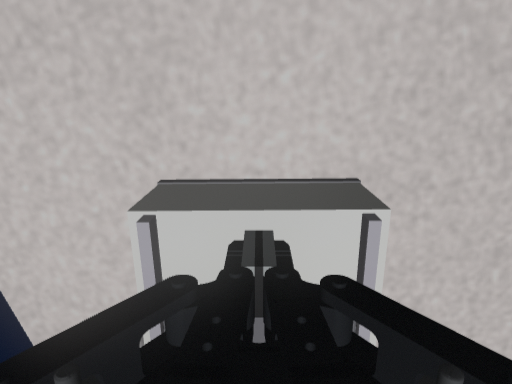

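The fingertips hover over the bare deck between the rails at (258,245), with no contact force. Now I push.

```bash
python3 -m creep '[{"travel":[0.0,-0.01,0],"turn":[0,0,0]},{"travel":[0.0,-0.02,0],"turn":[0,0,0]},{"travel":[0.0,-0.03,0],"turn":[0,0,0]},{"travel":[0.0,-0.04,0],"turn":[0,0,0]},{"travel":[0.0,-0.05,0],"turn":[0,0,0]},{"travel":[0.0,-0.06,0],"turn":[0,0,0]}]'
python3 -m creep '[{"travel":[0.0,-0.01,0],"turn":[0,0,0]},{"travel":[0.0,-0.02,0],"turn":[0,0,0]},{"travel":[0.0,-0.03,0],"turn":[0,0,0]},{"travel":[0.0,-0.04,0],"turn":[0,0,0]},{"travel":[0.0,-0.05,0],"turn":[0,0,0]},{"travel":[0.0,-0.06,0],"turn":[0,0,0]},{"travel":[0.0,-0.06,0],"turn":[0,0,0]},{"travel":[0.0,-0.06,0],"turn":[0,0,0]}]'
```

```text
t: 3.42
tcp_pos: [532.6, -258.0, 65.0]
tool_rot: [-0.084, 0.702, -0.084, -0.702]
wrist_force: [-1.0, -2.1, 1.3]
grip_width: -0.1
t: 4.42
tcp_pos: [544.1, -211.4, 64.7]
tool_rot: [-0.084, 0.702, -0.083, -0.702]
wrist_force: [0.6, -0.4, -0.5]
grip_width: 0.3
```

```bash
python3 -m creep '[{"travel":[0.0,0.008,0],"turn":[0,0,0]},{"travel":[-0.06,0.008,0],"turn":[0,0,0]},{"travel":[-0.12,0.008,0],"turn":[0,0,0]},{"travel":[-0.18,0.008,0],"turn":[0,0,0]},{"travel":[-0.18,0.008,0],"turn":[0,0,0]},{"travel":[-0.18,0.008,0],"turn":[0,0,0]}]'
python3 - <<'E'
from h import *
import cv2,pickle
s=observe();im=snapshot("wrist");cv2.imwrite("pics/w4.png",im[:,:,::-1]);pickle.dump(s,open("s4.pkl","wb"));print(s["tcp_pos"])
E
```

```text
t: 5.18
tcp_pos: [541.7, -218.1, 208.4]
tool_rot: [0.084, -0.702, 0.084, 0.702]
wrist_force: [0.9, 0.2, -0.1]
grip_width: 0.0
[ 541.68378047 -218.13550262  208.44476712]
```

View pics/w4.png

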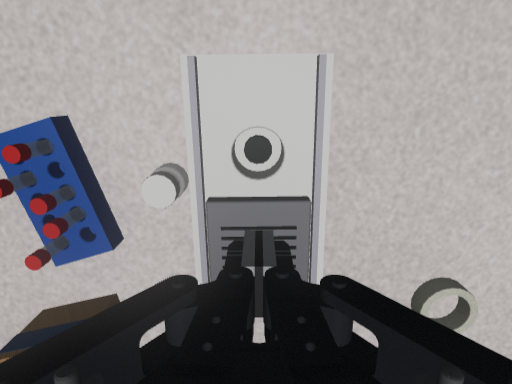

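The well is uncovered: its mouth is centred near (258,152), the black key at (258,150), and the cover's edge at row 197 is clear of it. Next I'll measure the mouth and key.

```bash
python3 - <<'E'
from h import *
import pickle,cv2
np.set_printoptions(precision=1,suppress=True)
s=pickle.load(open("s4.pkl","rb"))
im=cv2.imread("pics/w4.png");g=cv2.cvtColor(im,cv2.COLOR_BGR2GRAY)
sub=g[115:192,220:297]
for lo,nm in ((60,"key"),(190,"mouth")):
    cs,_=cv2.findContours((sub<lo).astype(np.uint8),cv2.RETR_EXTERNAL,cv2.CHAIN_APPROX_NONE)
    k=max(cs,key=cv2.contourArea);e=cv2.fitEllipse(k);print(nm,e,cv2.boundingRect(k))
    if nm=="key": K=(e[0][0]+220,e[0][1]+115)
c=np.array([544.7,-208.3,60]);yaw=np.radians(-13.13);x=np.array([np.cos(yaw),np.sin(yaw),0]);y=np.array([-np.sin(yaw),np.cos(yaw),0])
k=plane("wrist",*K,38,s);print("key",k,(k-c)@x,(k-c)@y, "delta",rot(s).T@(k-s["tcp_pos"]))
m=[plane("wrist",u,v,60,s) for u,v in [(233,152),(284,152),(258,127),(258,178)]]
for q in m:print("mouth",(q-c)@x,(q-c)@y)
e=plane("wrist",258,198,76,s);print("cover edge",(e-c)@y,"travel",(e-c)@y+76)
w=c-30*y;print("well by centre: delta",rot(s).T@(w-s["tcp_pos"]))
E
```

```text
Traceback (most recent call last):
cv2.error: OpenCV(4.12.0) /io/opencv/modules/imgproc/src/shapedescr.cpp:361: error: (-201:Incorrect size of input array) There should be at least 5 points to fit the ellipse in function 'fitEllipseNoDirect'
```

```bash
python3 - <<'E'
from h import *
import pickle,cv2
np.set_printoptions(precision=1,suppress=True,linewidth=150)
s=pickle.load(open("s4.pkl","rb"))
im=cv2.imread("pics/w4.png");g=cv2.cvtColor(im,cv2.COLOR_BGR2GRAY)
print(g[115:200:2,258]);print(g[150,225:292:2])
sub=g[125:174,232:286]
cs,_=cv2.findContours((sub<95).astype(np.uint8),cv2.RETR_LIST,cv2.CHAIN_APPROX_NONE)
for k in cs:
    if len(k)>20: print(cv2.fitEllipse(k),cv2.contourArea(k))
c=np.array([544.7,-208.3,60]);yaw=np.radians(-13.13);x=np.array([np.cos(yaw),np.sin(yaw),0]);y=np.array([-np.sin(yaw),np.cos(yaw),0])
k=plane("wrist",258,149.5,38,s);print("key",k,(k-c)@x,(k-c)@y, "delta",rot(s).T@(k-s["tcp_pos"]))
for u,v in [(233,152),(284,152),(258,127),(258,178)]:
    q=plane("wrist",u,v,60,s);print("mouth",(q-c)@x,(q-c)@y)
e=plane("wrist",258,198,76,s);print("cover edge",(e-c)@y,"travel",(e-c)@y+76)
w=c-30*y;print("well by centre: delta",rot(s).T@(w-s["tcp_pos"]))
E
```

```text
[193 193 193 194 193 189 174 192 192 193 126  68  69  68  67  66  67  66  65  65  63  63  62  62 129 192 191 192 140  85  86  86 139 191 190 191 191
 191 192 191 191  57  57]
[192 192 192 156  84 192 191 192 192 188  65  66  66  66  65  67  66  66  66  65  64  64  65  78 192 193 193 193 107 106 192 192 192 192]
((25.523530960083008, 27.387226104736328), (42.39362716674805, 49.754581451416016), 88.93232727050781) 204.0
((25.572635650634766, 24.01129722595215), (26.734891891479492, 26.954111099243164), 124.21226501464844) 564.0
key [ 537.8 -239.1   38. ] 0.2730087268164246 -31.598460616754476 delta [170.4  21.4  -1.3]
mouth 23.092854843467382 -32.932337291659636
mouth -23.51301517841603 -32.50183842733619
mouth 0.034229660866809695 -55.217288018216344
mouth 0.4805044127741164 -8.263083557904066
cover edge 6.299143488713065 travel 82.29914348871307
well by centre: delta [148.4  19.8  -1. ]
```

The key is at local (0.3,-31.6), mouth 47 mm across, cover travel about 82 mm: all consistent. I'll go down into the well, first stopping above the key.

```bash
python3 -m creep '[{"travel":[0.0,0.0265,-0.0015],"turn":[0,0,0]},{"travel":[0.06,0.0265,-0.0015],"turn":[0,0,0]},{"travel":[0.12,0.0265,-0.0015],"turn":[0,0,0]},{"travel":[0.16,0.0265,-0.0015],"turn":[0,0,0]},{"travel":[0.18,0.0265,-0.0015],"turn":[0,0,0]},{"travel":[0.2,0.0265,-0.0015],"turn":[0,0,0]},{"travel":[0.2,0.0265,-0.0015],"turn":[0,0,0]},{"travel":[0.2,0.0265,-0.0015],"turn":[0,0,0]}]'
```

```text
t: 6.22
tcp_pos: [539.3, -239.1, 49.9]
tool_rot: [-0.083, 0.703, -0.084, -0.701]
wrist_force: [-0.7, -0.6, 0.8]
grip_width: 0.2
```

```bash
python3 -m creep '[{"travel":[0.007,0,0],"turn":[0,0,0]},{"travel":[0.013,0,0],"turn":[0,0,0]},{"travel":[0.0165,0,0],"turn":[0,0,0]},{"travel":[0.0165,0,0],"turn":[0,0,0]}]'
python3 -m creep '[{"travel":[0.002,0,0],"turn":[0,0,0]},{"travel":[0.004,0,0],"turn":[0,0,0]},{"travel":[0.006,0,0],"turn":[0,0,0]},{"travel":[0.006,0,0],"turn":[0,0,0]}]'
```

```text
t: 6.72
tcp_pos: [538.6, -238.9, 35.9]
tool_rot: [-0.083, 0.702, -0.084, -0.702]
wrist_force: [0.3, 0.9, 3.0]
grip_width: 0.2
t: 7.22
tcp_pos: [538.6, -238.9, 32.0]
tool_rot: [-0.083, 0.702, -0.084, -0.702]
wrist_force: [-2.5, 2.2, 8.7]
grip_width: 0.0
```

```bash
python3 -m creep '[{"travel":[0.0015,0,0],"turn":[0,0,0]},{"travel":[0.002,0,0],"turn":[0,0,0]},{"travel":[0.002,0,0],"turn":[0,0,0]},{"travel":[0.002,0,0],"turn":[0,0,0]}]'
python3 -m creep '[{"travel":[-0.01,0,0],"turn":[0,0,0]},{"travel":[-0.04,0,0],"turn":[0,0,0]},{"travel":[-0.1,0,0],"turn":[0,0,0]},{"travel":[-0.16,0,0],"turn":[0,0,0]},{"travel":[-0.22,0,0],"turn":[0,0,0]},{"travel":[-0.22,-0.025,0],"turn":[0,0,0]},{"travel":[-0.22,-0.025,0],"turn":[0,0,0]},{"travel":[-0.22,-0.025,0],"turn":[0,0,0]}]'
python3 - <<'E'
from h import *
import cv2,pickle
s=observe();im=snapshot("wrist");cv2.imwrite("pics/w5.png",im[:,:,::-1]);pickle.dump(s,open("s5.pkl","wb"));print(s["tcp_pos"])
E
```

```text
t: 7.72
tcp_pos: [538.7, -238.9, 31.9]
tool_rot: [-0.083, 0.702, -0.083, -0.702]
wrist_force: [-5.1, 4.2, 17.0]
grip_width: 0.3
t: 8.72
tcp_pos: [542.4, -219.2, 203.6]
tool_rot: [0.084, -0.701, 0.083, 0.703]
wrist_force: [0.6, -0.1, -0.9]
grip_width: 0.1
[ 542.3563744  -219.19723398  203.58967447]
```

View pics/w5.png

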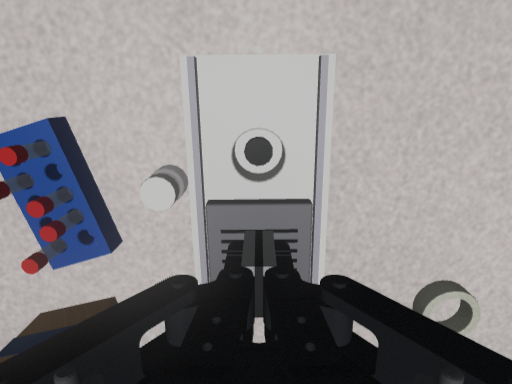

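The press was firm: it stopped hard at z=31.9 with 17 N, and the key is up again at (258,151). Next I move past the cover's +y end and descend.

```bash
python3 -m creep '[{"travel":[0,-0.07,0],"turn":[0,0,0]},{"travel":[0,-0.14,0],"turn":[0,0,0]},{"travel":[0,-0.165,0],"turn":[0,0,0]},{"travel":[0.02,-0.165,0],"turn":[0,0,0]},{"travel":[0.08,-0.165,0],"turn":[0,0,0]},{"travel":[0.13,-0.165,0],"turn":[0,0,0]},{"travel":[0.16,-0.165,0],"turn":[0,0,0]},{"travel":[0.172,-0.165,0],"turn":[0,0,0]},{"travel":[0.172,-0.165,0],"turn":[0,0,0]},{"travel":[0.172,-0.165,0],"turn":[0,0,0]}]'
python3 - <<'E'
from h import *
s=observe();p=s["tcp_pos"]-np.array([544.7,-208.3,60]);a=np.radians(-13.13)
print("local",p[0]*np.cos(a)+p[1]*np.sin(a),-p[0]*np.sin(a)+p[1]*np.cos(a),p[2])
E
```

```text
t: 10.02
tcp_pos: [574.9, -91.5, 68.7]
tool_rot: [-0.084, 0.703, -0.084, -0.701]
wrist_force: [0.3, -0.4, 0.3]
grip_width: 0.0
local 2.8545640415234175 120.60015157911663 8.728253598557018
```

```bash
python3 -m creep '[{"travel":[0.004,0.0,0.002],"turn":[0,0,0]},{"travel":[0.004,0.012,0.0025],"turn":[0,0,0]},{"travel":[0.004,0.024,0.0025],"turn":[0,0,0]},{"travel":[0.004,0.036,0.0025],"turn":[0,0,0]},{"travel":[0.004,0.048,0.0025],"turn":[0,0,0]},{"travel":[0.004,0.06,0.0025],"turn":[0,0,0]},{"travel":[0.004,0.072,0.0025],"turn":[0,0,0]},{"travel":[0.004,0.084,0.0025],"turn":[0,0,0]},{"travel":[0.004,0.096,0.0025],"turn":[0,0,0]},{"travel":[0.004,0.105,0.0025],"turn":[0,0,0]},{"travel":[0.004,0.11,0.0025],"turn":[0,0,0]},{"travel":[0.004,0.11,0.0025],"turn":[0,0,0]}]'
python3 -m creep '[{"travel":[0,0.004,0],"turn":[0,0,0]},{"travel":[0,0.008,0],"turn":[0,0,0]},{"travel":[0,0.008,0],"turn":[0,0,0]},{"travel":[0,0.008,0],"turn":[0,0,0]}]'
```

```text
t: 11.52
tcp_pos: [550.4, -176.6, 64.0]
tool_rot: [0.084, -0.701, 0.084, 0.703]
wrist_force: [-1.3, 0.4, -0.1]
grip_width: -0.1
t: 12.02
tcp_pos: [550.1, -182.7, 64.6]
tool_rot: [-0.083, 0.702, -0.084, -0.702]
wrist_force: [0.5, 0.1, -0.1]
grip_width: 0.2
```

```bash
python3 -m creep '[{"travel":[0,0.0015,0],"turn":[0,0,0]},{"travel":[0,0.003,0],"turn":[0,0,0]},{"travel":[0,0.003,0],"turn":[0,0,0]}]'
python3 -m creep '[{"travel":[0,0.0015,0],"turn":[0,0,0]},{"travel":[0,0.003,0],"turn":[0,0,0]},{"travel":[0,0.003,0],"turn":[0,0,0]}]'
```

```text
t: 12.4
tcp_pos: [550.0, -183.5, 64.6]
tool_rot: [-0.084, 0.703, -0.083, -0.702]
wrist_force: [0.6, 6.5, 1.4]
grip_width: -0.1
t: 12.78
tcp_pos: [550.0, -183.7, 64.6]
tool_rot: [-0.085, 0.703, -0.082, -0.701]
wrist_force: [1.2, 15.3, 2.6]
grip_width: -0.2
```

The stop is felt: no more advance while the force rises from 6.5 to 15 N. I'll back off, rise and check.

```bash
python3 -m creep '[{"travel":[0,-0.015,0],"turn":[0,0,0]},{"travel":[-0.03,-0.025,0],"turn":[0,0,0]},{"travel":[-0.09,-0.025,0],"turn":[0,0,0]},{"travel":[-0.16,-0.025,0],"turn":[0,0,0]},{"travel":[-0.18,0,0],"turn":[0,0,0]},{"travel":[-0.18,0.04,0],"turn":[0,0,0]},{"travel":[-0.18,0.05,0],"turn":[0,0,0]},{"travel":[-0.18,0.05,0],"turn":[0,0,0]},{"travel":[-0.18,0.05,0],"turn":[0,0,0]}]'
python3 - <<'E'
from h import *
import cv2
s=observe();im=snapshot("wrist");cv2.imwrite("pics/w6.png",im[:,:,::-1]);print(s["tcp_pos"],s["wrist_force"])
c=np.array([544.7,-208.3,60]);a=np.radians(-13.13);y=np.array([-np.sin(a),np.cos(a),0])
g=cv2.cvtColor(im,cv2.COLOR_RGB2GRAY);col=np.abs(np.diff(np.median(g[:,205:215],axis=1).astype(int)));print([(i,col[i]) for i in range(len(col)) if col[i]>25 and i<240])
for r in range(112,132,3): print(r,((plane("wrist",256,r,76,s)-c)@y+76).round(1))
for n in("side","scene"): cv2.imwrite(f"pics/{n}6.png",snapshot(n)[:,:,::-1])
E
```

```text
t: 13.9
tcp_pos: [539.5, -225.5, 208.2]
tool_rot: [0.083, -0.702, 0.083, 0.702]
wrist_force: [-0.0, -1.4, 1.0]
grip_width: -0.2
[ 539.5332992  -225.49693668  208.15388329] [-0.02435452 -1.39955758  0.978665  ]
[(110, np.int64(32)), (111, np.int64(84)), (112, np.int64(27)), (214, np.int64(33)), (215, np.int64(30))]
112 -0.7
115 1.7
118 4.2
121 6.6
124 9.1
127 11.6
130 14.1
```

View pics/w6.png

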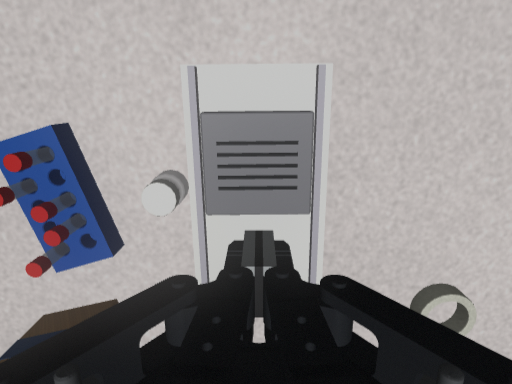

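View pics/scene6.png

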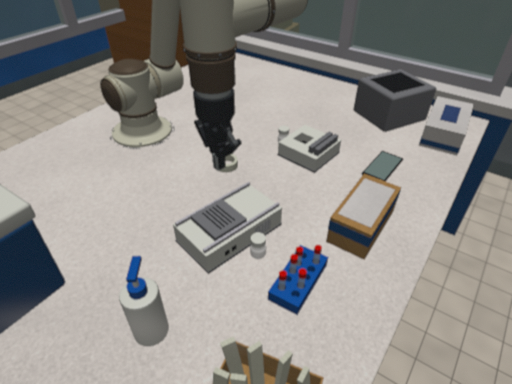

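View pics/side6.png

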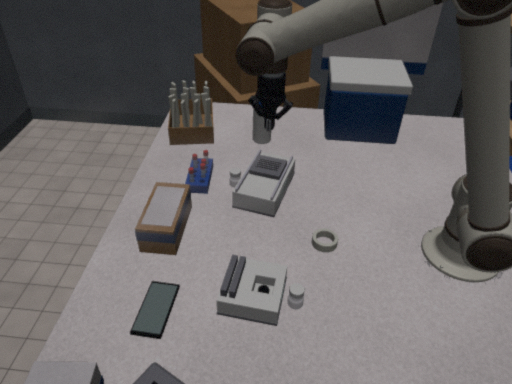

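The cover is shut: its -y edge is at row 111, about 0 mm of travel. The jar, rack, tape, carton, handset and reader show no movement from the first pictures. The arm is clear, so I'm handing in.

```bash
python3 -c "
from rig import *
print(finish_job(),observe()['t'])"
```

```text
the job is handed in; nothing more can be done
the job is handed in; nothing more can be done
```

I zeroed the tube counter and handed the job in at about 14 s on the robot's clock.

- **Opening:** with the fingers shut, I pushed the cover open to about 82 mm of travel. The wrist picture showed the well uncovered.
- **Reset key:** I pressed it down until it stopped hard at 31.9 mm with 17 N, which matches the full 6 mm. The next picture showed it as before the press, though I did not measure its height.
- **Closing:** I pushed the cover back until it met its stop, where the force rose to 15 N with no further movement.

**Last checks:** the wrist camera put the cover at -0.7 to 0 mm of travel, i.e. shut within calibration error. By eye, nothing in the scene and side pictures had moved. The reader was never approached, and the arm ended about 130 mm above the cover, touching nothing.

**Disagreements:** the first two-camera estimates of the counter's position differed by about 10 mm, so I used the wrist camera's measurements instead. Those matched the given sizes to within about 4 mm. The one height that did not fit was pot A's lid, at 50 mm instead of 55, and nothing depended on it.

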